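# Stop the letter scale from rocking

## Robot

A 6-joint arm with a two-finger parallel gripper is mounted at the origin on a cart in front of the work surface, level with it; the furniture and walls round the work are solid. World frame = base frame: x ahead of the robot, y to its left, z up, the work surface at z = 0. Lengths are in m, angles in rad, forces in N, time in s.
With the tool pointing down it reaches from about 0.25 to 0.725 m from the base axis. Payload 4 kg.
Tool frame: the origin (TCP) lies at the very end of the fingers, on their centre line; the grasp point (between the pads) lies 19 mm behind it; z points along the fingers, y is the line along which they close (so a half turn about z gives the same grasp; the last joint's range is limited). The gripper opens to 85 mm and grips with 20 to 120 N. Pads are 22 mm wide; open, the fingers measure 114 mm over their backs; the gripper's body (76 mm by 85 mm) begins 54 mm behind the grasp point. The pads swing forward as they close: fully open they stand 13 mm farther back than shut.
Start: joints at [-1.339, 0.241, 0.005, 1.335, 0, 1.571], TCP at [0.115, -0.487, 0.209] pointing down, gripper open.
Joint ranges: [-2.72, 2.72], [-1.05, 1.87], [-1.09, 1.28], [-1.99, 2.15], [-1.42, 1.44], [-3.14, 3.14]. Speed limits (rad/s): [2.79, 2.79, 3.14, 3.14, 3.14, 3.14].

## Interface

Orientations are given as a unit quaternion [x, y, z, w].
In Python, from workcell import bot, vision, workorder, boxes_of gives the robot as it stands.
- The arm moves only by the tool send_rows, never from a script. Its argument "motion" is text: rows parted by semicolons, each of 5 numbers parted by spaces: the closure, from -1 (fully open) to 1 (shut), so that 0 is half open, then the shift along the tool's x, y, z in cm, then the turn about the tool's z in rad. In form: claw x y z twist; .... A call has 1 to 5 rows; each row is the pose to reach, as a shift and turn from the pose commanded when the call began, along the tool's axes at that moment; what a row does not reach only later rows make up. A row lasts 1/10 s, in which the tool goes at most 50 mm and 8.59 degrees, less where a joint would pass 70% of its speed; a pose out of reach is approached as far as the arm can. A call with a gripper value outside its range is refused whole. The fingers move at their own pace and stop on an object; the grip force is fixed at half the most. Time passes only in rows, so rows that repeat a pose let the fingers close. It gives the time, the measured TCP pose, the force, the opening and the grip force at its end, in the units of the state.
- bot.get_obs(): the state, without advancing time (a new reading comes with each control period).
- vision.camera(name): name is "scene" or "top"; returns the picture (400x640x3 uint8, red, green, blue); there is no depth.
- vision.camera_model(name): a dict with "fov_y" (degrees; the focal length in pixels is half the picture's height over the tangent of half this angle, whatever the lens; pixels are square), "cx", "cy" (the principal point, pixels), "k1" (the pictures are not rectified: a ray, as slopes to the right and down, at radius r is drawn at 1 + k1 r^2 times it, then the intrinsics apply), "world_from_camera" (4x4, takes a point from camera to world coordinates). Camera axes: x right, y down, z forward; pixel columns grow to the right and rows downward; lengths in m; the calibration is good to about 2 mm. A picture is of the moment at which its call begins. camera_model takes no time and is no camera call.
- workorder.job_done(): hands the job in; it is judged then, once.
Trained networks look in the newest picture that a camera, given by its name, has taken for a name from the list of things; names that differ only in an ending like _2 or _b are one class to them, and where a whole thing is asked for, a point or a joint stands for the part that bears it (a point fixed in the world has none). Each returns a list of dicts, best first, with "conf" (0 to 1); they miss things now and then, are a little off and sometimes report something else, mostly with a low value. They report only what shows in the picture. A call takes as long as a camera call.
- boxes_of(camera, target): "rect" ([centre column, centre row, width, height] in pixels, round what is visible of it).
The state is a dict: "clock": time; "joint_pos": joint angles; "joint_vel": joint speeds; "tau": joint torques, N m; "eef_pos": TCP position; "tool_rot": TCP orientation; "ft_force": force on the tool from outside, world axes, zero at the start; "ft_torque": the same for the moment, N m; "grip_width": finger opening in m; "grasp_force": force on a finger pad.
Only numpy, scipy, OpenCV 4.12 (cv2) and the standard library are available. Lean on these libraries where they do the work, as an engineer would, in place of code of your own. Each camera call takes 0.05 s, during which the arm holds its last target. There are 200 camera calls.

## Task

The letter scale on the desk rocks on one of its four corners: press down gently on the corners of its white plate with the fingertips until you have felt the one that gives. Then press the orange shim lever beside that corner down flat and leave it down, leaving the other three levers standing up and unforced. Only touch and press: do not lift anything, and leave the tape roll on the pan and the other things lying about where they are.

Things in the scene. Friction and masses are not known exactly. Their poses are not given: they have to be found in the camera images.
- scale: desk letter scale, fixed; origin on the desk under its centre; x from its front edge (dark display) to its back, y left. White plate 160 mm square, top 40 mm up, sprung level; round steel pan 96 mm wide, top 58 mm, in its middle. Black underframe with four ears (36 mm wide, walls 30 mm high) at x = +-62, |y| = 80 to 140 mm, one beside each corner, each with an orange shim lever
- corner_front_left (a point): dark dot on the plate's top at its front left corner, the place to press; x = -62, y = +62, z = 40 mm from the scale's origin. Only the rocking corner gives: it sinks 4 mm at about 3.5 N, is solid there, and springs back; the others sink under 1 mm. Press with 5 to 8 N, never 40 N
- corner_front_right (a point): dark dot on the plate's top at its front right corner, the place to press; x = -62, y = -62, z = 40 mm from the scale's origin. Only the rocking corner gives: it sinks 4 mm at about 3.5 N, is solid there, and springs back; the others sink under 1 mm. Press with 5 to 8 N, never 40 N
- corner_back_left (a point): dark dot on the plate's top at its back left corner, the place to press; x = +62, y = +62, z = 40 mm from the scale's origin. Only the rocking corner gives: it sinks 4 mm at about 3.5 N, is solid there, and springs back; the others sink under 1 mm. Press with 5 to 8 N, never 40 N
- corner_back_right (a point): dark dot on the plate's top at its back right corner, the place to press; x = +62, y = -62, z = 40 mm from the scale's origin. Only the rocking corner gives: it sinks 4 mm at about 3.5 N, is solid there, and springs back; the others sink under 1 mm. Press with 5 to 8 N, never 40 N
- tip_front_left (a point): place to press on the front left corner's orange shim lever: top face, mid-width, 10 mm from the free end. Lever 28 mm wide, 52 mm long, runs outward (+y of the scale) from a hinge at y = +82, z = 33 mm; this point is 42 mm from the hinge, about 53 mm over the desk while up, 36 mm and 5 mm farther out when flat
- tip_front_right (a point): place to press on the front right corner's orange shim lever: top face, mid-width, 10 mm from the free end. Lever 28 mm wide, 52 mm long, runs outward (-y of the scale) from a hinge at y = -82, z = 33 mm; this point is 42 mm from the hinge, about 53 mm over the desk while up, 36 mm and 5 mm farther out when flat
- tip_back_left (a point): place to press on the back left corner's orange shim lever: top face, mid-width, 10 mm from the free end. Lever 28 mm wide, 52 mm long, runs outward (+y of the scale) from a hinge at y = +82, z = 33 mm; this point is 42 mm from the hinge, about 53 mm over the desk while up, 36 mm and 5 mm farther out when flat
- tip_back_right (a point): place to press on the back right corner's orange shim lever: top face, mid-width, 10 mm from the free end. Lever 28 mm wide, 52 mm long, runs outward (-y of the scale) from a hinge at y = -82, z = 33 mm; this point is 42 mm from the hinge, about 53 mm over the desk while up, 36 mm and 5 mm farther out when flat
- shim_front_left (a joint): angle of the front left corner's shim lever, rad: 0 up (24 degrees), 0.42 flat; starts at 0 to 0.06. Beside the rocking corner it goes down at about 4.5 N on its place to press, stays where left, and when flat props the plate. Beside a sound corner it is blocked at about 0.09: do not force it (12 N on a lever not yet down is a fault)
- shim_front_right (a joint): angle of the front right corner's shim lever, rad: 0 up (24 degrees), 0.42 flat; starts at 0 to 0.06. Beside the rocking corner it goes down at about 4.5 N on its place to press, stays where left, and when flat props the plate. Beside a sound corner it is blocked at about 0.09: do not force it (12 N on a lever not yet down is a fault)
- shim_back_left (a joint): angle of the back left corner's shim lever, rad: 0 up (24 degrees), 0.42 flat; starts at 0 to 0.06. Beside the rocking corner it goes down at about 4.5 N on its place to press, stays where left, and when flat props the plate. Beside a sound corner it is blocked at about 0.09: do not force it (12 N on a lever not yet down is a fault)
- shim_back_right (a joint): angle of the back right corner's shim lever, rad: 0 up (24 degrees), 0.42 flat; starts at 0 to 0.06. Beside the rocking corner it goes down at about 4.5 N on its place to press, stays where left, and when flat props the plate. Beside a sound corner it is blocked at about 0.09: do not force it (12 N on a lever not yet down is a fault)
- tape_roll: black tape roll, 62 mm wide, 19 mm high, lying loose on the pan; origin at the centre of its underside; leave it alone
- tablet_can: small white can with a blue cap, 40 mm wide, 55 mm high, standing loose between the two left levers; origin at the centre of its underside; leave it alone
- green_pen: green pen lying on the desk left of the scale, 145 mm long; loose, leave it alone
- usb: dark USB stick, 50 mm long, right of the scale; loose, leave it alone
- cell: battery cell lying right of the scale, 50 mm long, 14 mm thick; loose, leave it alone

How it is judged:
On the way, in this order (a step that is already met when the one before it is completed fails the run):
1. the rocking corner of the plate has been pressed down with the finger by at least 2.5 mm while all the levers stand up (height (world z) of any of corner_front_left, corner_front_right, corner_back_left, corner_back_right below 0.0375 m and contact force between the fingers and plate above 1 N and value of joint each of shim_front_left, shim_front_right, shim_back_left, shim_back_right below 0.2 rad), for 0.05 s.
2. that corner's shim lever has been pressed flat (value of joint any of shim_front_left, shim_front_right, shim_back_left, shim_back_right above 0.35 rad), for 0.2 s.
At the end, for the whole second after the job is handed in: the shim lever of the rocking corner is flat (more than 0.35 of 0.42 rad; only there can a lever go down), the other three stand up (less than 0.2 rad), and that corner of the plate is back at its height within 2.5 mm (((value of joint shim_front_left above 0.35 rad and value of joint each of shim_front_right, shim_back_left, shim_back_right below 0.2 rad and height (world z) of corner_front_left above 0.0375 m) or (value of joint shim_front_right above 0.35 rad and value of joint each of shim_front_left, shim_back_left, shim_back_right below 0.2 rad and height (world z) of corner_front_right above 0.0375 m) or (value of joint shim_back_left above 0.35 rad and value of joint each of shim_front_left, shim_front_right, shim_back_right below 0.2 rad and height (world z) of corner_back_left above 0.0375 m) or (value of joint shim_back_right above 0.35 rad and value of joint each of shim_front_left, shim_front_right, shim_back_left below 0.2 rad and height (world z) of corner_back_right above 0.0375 m))); the robot touches nothing.
It fails at once if a blocked lever was forced (more than 12 N on a lever that is not down) ((contact force between the fingers and shim_front_left above 12 N and value of joint shim_front_left below 0.3 rad) or (contact force between the fingers and shim_front_right above 12 N and value of joint shim_front_right below 0.3 rad) or (contact force between the fingers and shim_back_left above 12 N and value of joint shim_back_left below 0.3 rad) or (contact force between the fingers and shim_back_right above 12 N and value of joint shim_back_right below 0.3 rad)).
It fails at once if the plate was pressed hard (40 N) (contact force between the fingers and plate above 40 N).
It fails at once if a loose thing was lifted, knocked or shifted by more than 25 mm (distance of any of tape_roll, tablet_can, green_pen, usb, cell from where it was at the start of the episode above 0.025 m).
It also fails if it takes over 51 s, if anything falls off the work surface, if the arm or the gripper's body presses on something with over 40 N, if the wrist force passes 120 N, or if a joint passes its speed limit or range.

## Working session

There is one attempt and no reset: what is moved stays moved. The work goes in short steps, Python scripts to look and compute and a tool call to move; the robot and the scene stay as the last step left them, time stands still between calls to the robot, and variables do not carry over. Pictures are saved under pics/ and viewed, at most 10 in all, crops included, and the job is handed in when it is done.

Besides the shell and the picture viewer there is one more tool, called after "Request:" as a command line: name --argument value ..., lists and objects as JSON in quotes. send_rows: Moves the arm, as the interface text tells. Its arguments: {"type":"object","properties":{"motion":{"type":"string"}},"required":["motion"]}

```bash
mkdir -p pics
cat > h.py <<'E'
import numpy as np, cv2
from workcell import bot, vision, workorder, boxes_of
def snap(cam,name):
    im=vision.camera(cam); cv2.imwrite('pics/'+name,im[:,:,::-1]); return im
def K(cam):
    m=vision.camera_model(cam); f=200/np.tan(np.radians(m['fov_y'])/2); return m,f
def ray(cam,u,v,z):
    m,f=K(cam); d=np.array([(u-m['cx'])/f,(v-m['cy'])/f]); s=d.copy()
    for _ in range(30): s=d/(1+m['k1']*(s@s))
    T=np.array(m['world_from_camera']); r=T[:3,:3]@np.array([s[0],s[1],1]); o=T[:3,3]
    return o+r*(z-o[2])/r[2]
def proj(cam,p):
    m,f=K(cam); T=np.array(m['world_from_camera']); c=T[:3,:3].T@(np.asarray(p)-T[:3,3]); s=c[:2]/c[2]
    s=s*(1+m['k1']*(s@s)); return s*f+[m['cx'],m['cy']]
E
python3 - <<'E'
from h import *
np.set_printoptions(precision=4,suppress=True)
for c in ('top','scene'):
    snap(c,c+'1.png'); m,f=K(c); print(c,f,np.array(m['world_from_camera'])[:3,3])
c='top'
for n,z in [('scale',.04),('corner_front_left',.04),('tip_front_left',.05),('tip_back_right',.05),('tape_roll',.077),('tablet_can',.055)]:
    for d in boxes_of(c,n)[:5]:
        r=d['rect']; print(n,round(d['conf'],2),np.round(r,1),ray(c,r[0],r[1],z))
o=bot.get_obs(); print(o['clock'],o['eef_pos'],o['tool_rot'],o['ft_force'],o['grip_width'])
E
```

```text
top 475.2183530346282 [ 0.52   -0.0128  1.3552]
scene 394.6340812614676 [0.1571 0.6082 0.679 ]
scale 0.67 [333.8 190.  107.3  67.4] [ 0.5708 -0.0336  0.04  ]
corner_front_left 0.67 [375.  170.2  17.7  12.5] [ 0.6286 -0.1466  0.04  ]
corner_front_left 0.21 [215.6 195.3  44.5   8.4] [0.5479 0.2939 0.04  ]
tip_front_left 0.65 [291.1 206.2  21.   10.6] [0.523  0.0827 0.05  ]
tip_front_left 0.24 [295.4 160.9  22.3  10.9] [0.648  0.0743 0.05  ]
tip_back_right 0.5 [376.2 170.3  20.4  18.2] [ 0.6276 -0.1489  0.05  ]
tip_back_right 0.45 [430.  211.4  16.8  11.8] [ 0.5181 -0.2994  0.05  ]
tape_roll 0.65 [332.9 187.9  25.1  25.8] [ 0.5749 -0.0305  0.077 ]
tape_roll 0.19 [214.  195.3  43.2   9. ] [0.547  0.2896 0.077 ]
tablet_can 0.49 [287.  185.9  12.3  13.7] [0.5782 0.0951 0.055 ]
0.4 [ 0.1148 -0.4865  0.2092] [ 0.9933  0.1156 -0.     -0.0002] [ 0.1569 -0.2364  0.3115] 0.08517356142984263
```

View pics/top1.png

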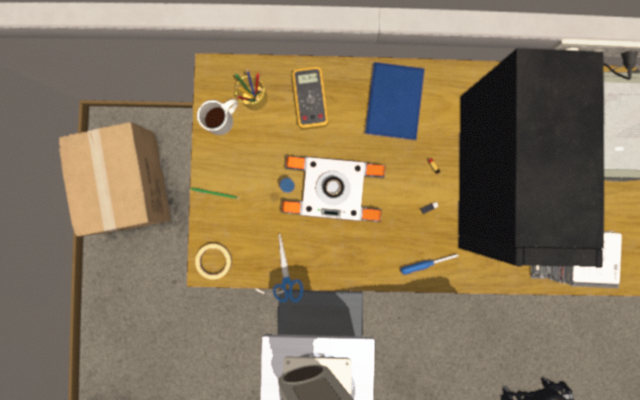

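View pics/scene1.png

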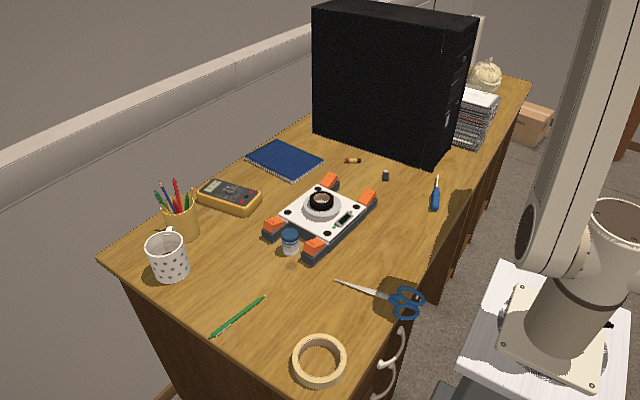

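The top picture shows the scale around (333,188), its orange levers at (295,162), (375,170), (291,207) and (372,214), the can at (287,185), and the tall black tower to the right. The scene picture agrees. I'll fit the pose from the plate's dots and the levers.

Run:
```python
from h import *
from scipy.optimize import least_squares
np.set_printoptions(precision=4,suppress=True)
names=['FL','FR','BL','BR']
S={'FL':(-1,1),'FR':(-1,-1),'BL':(1,1),'BR':(1,-1)}
def W(p,q): 
    c,s=np.cos(p[2]),np.sin(p[2]); return np.array([p[0]+c*q[0]-s*q[1],p[1]+s*q[0]+c*q[1],q[2]])
p=np.array([.575,-.031,-.1])
ims={c:cv2.imread(f'pics/{c}1.png') for c in('top','scene')}
def dot(c,uv,r):
    g=cv2.cvtColor(ims[c],cv2.COLOR_BGR2GRAY).astype(float); u,v=np.round(uv).astype(int)
    w=g[v-r:v+r+1,u-r:u+r+1]; wt=np.clip(150-w,0,None); yy,xx=np.mgrid[v-r:v+r+1,u-r:u+r+1]
    return np.array([(wt*xx).sum(),(wt*yy).sum()])/(wt.sum()+1e-9), wt.sum()
for cams in (('top',),('top',),('top',),('scene',),('top','scene')):
    obs=[]
    for c in cams:
        for n in names:
            q=(62e-3*S[n][0],62e-3*S[n][1],.04); o,w=dot(c,proj(c,W(p,q)),4 if c=='top' else 4)
            if w>50: obs.append((c,q,o,n))
    if len(obs)<3: print(cams,'few');continue
    r=least_squares(lambda p:np.concatenate([proj(c,W(p,q))-o for c,q,o,n in obs]),p,loss='soft_l1')
    print(cams,r.x,np.round(r.fun,1)); 
    if 'top' in cams and len(cams)==1:p=r.x
    if len(cams)==2:pb=r.x
    for c,q,o,n in obs: print('  ',n,c,o,end='')
    print()
for c in ims:
    im=ims[c].copy(); 
    x=[proj(c,W(p,(0,0,.05)))]
    u,v=np.round(x[0]).astype(int); k=4; R=(75,60)
    cr=cv2.resize(im[v-R[1]:v+R[1],u-R[0]:u+R[0]],None,fx=5,fy=5,interpolation=cv2.INTER_CUBIC)
    for n in names:
        a=S[n]
        for q,col in(((62e-3*a[0],62e-3*a[1],.04),(0,255,0)),((62e-3*a[0],a[1]*.120,.053),(255,0,0)),((80e-3*a[0],a[1]*.08,.04),(0,255,255))):
            t=(proj(c,W(pb,q))-[u-R[0],v-R[1]]+.5)*5; cv2.circle(cr,tuple(int(i) for i in t),4,col,1)
    cv2.imwrite(f'pics/{c}2.png',cr)
```

```text
('top',) [ 0.5759 -0.0312 -0.0674] [ 0. -0.  0. -0. -0.  0.  0.  0.]
   FL top [308.5502 208.4069]   FR top [353.2147 212.5013]   BL top [312.8157 163.84  ]   BR top [357.2475 167.9173]
('top',) [ 0.5759 -0.0312 -0.0674] [ 0. -0.  0. -0. -0.  0.  0.  0.]
   FL top [308.5502 208.4069]   FR top [353.2147 212.5013]   BL top [312.8157 163.84  ]   BR top [357.2475 167.9173]
('top',) [ 0.5759 -0.0312 -0.0674] [ 0. -0.  0. -0. -0.  0.  0.  0.]
   FL top [308.5502 208.4069]   FR top [353.2147 212.5013]   BL top [312.8157 163.84  ]   BR top [357.2475 167.9173]
('scene',) [ 0.5734 -0.0324 -0.0699] [-0.   0.  -0.1  0.2  0.1  0.3 -0.  -0.8]
   FL scene [326.7804 232.9315]   FR scene [355.9496 206.2589]   BL scene [286.9238 211.7356]   BR scene [317.5269 189.284 ]
('top', 'scene') [ 0.5746 -0.0319 -0.0683] [ 0.3  0.4  0.2  0.5  0.2  0.5  0.3  0.5 -0.5 -0.  -0.6  0.2 -0.4  0.3
 -0.6 -0.8]
   FL top [308.5502 208.4069]   FR top [353.2147 212.5013]   BL top [312.8157 163.84  ]   BR top [357.2475 167.9173]   FL scene [326.7804 232.9315]   FR scene [355.9496 206.2589]   BL scene [286.9238 211.7356]   BR scene [317.5269 189.284 ]
```

View pics/top2.png

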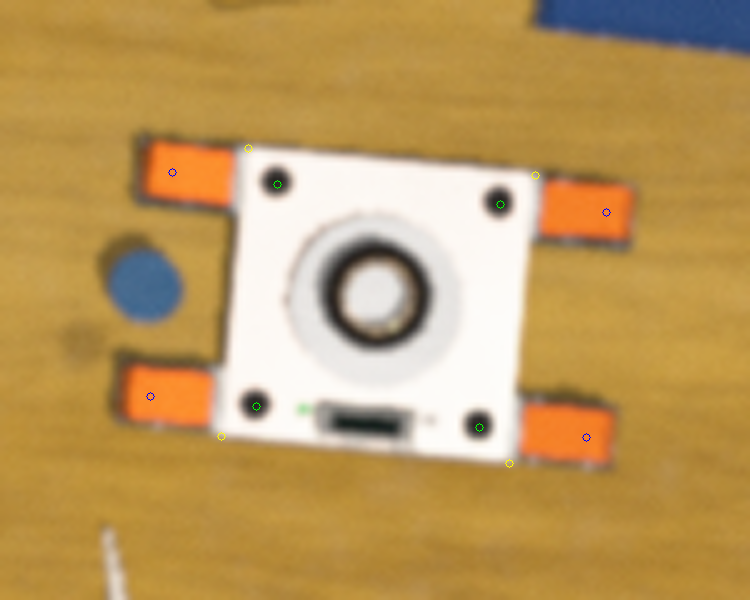

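View pics/scene2.png

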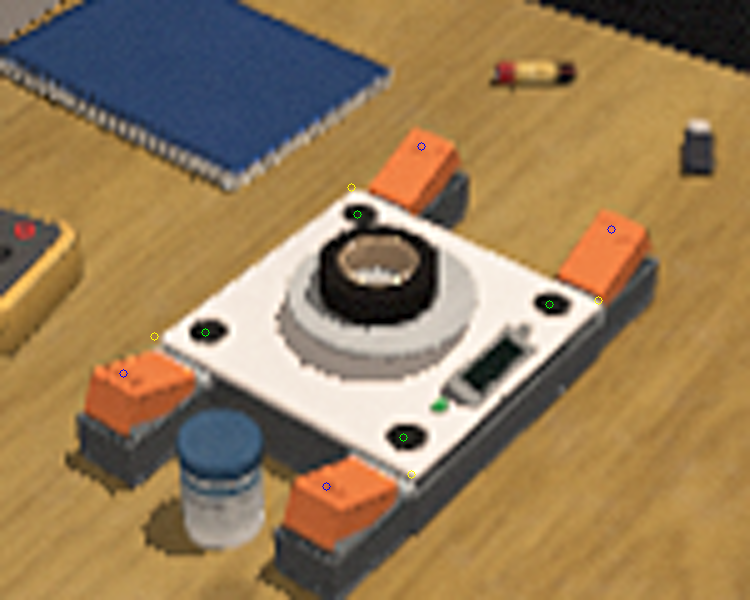

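The fit puts the scale at about (0.575, -0.0315), yaw -0.068, and the two cameras agree to about 2 mm. Next I shut the fingers, turn by +0.30 rad, and swing in clear of the tower.

Request:
send_rows --motion "1 4 -4 0 0.1; 1 8 -8 0 0.2; 1 12 -12 0 0.3; 1 15.5 -16 0 0.3; 1 18.6 -20 0 0.3"

```text
clock: 0.9
eef_pos: [0.2404, -0.2688, 0.2094]
tool_rot: [0.999, -0.035, 0.0, 0.0]
ft_force: [1.4, -0.2, 0.6]
grip_width: 0.012
grasp_force: 0.0
```

Request:
send_rows --motion "1 4 -3 0 0; 1 8 -6 1 0; 1 12 -9 3 0; 1 16 -12 5 0; 1 20 -15 7 0"

```text
clock: 1.4
eef_pos: [0.4415, -0.1392, 0.1437]
tool_rot: [0.999, -0.034, 0.001, 0.0]
ft_force: [-0.2, -0.7, -0.0]
grip_width: 0.0002
grasp_force: 0.0
```

Request:
send_rows --motion "1 3 -2 1 0; 1 4.7 -2.9 3 0; 1 4.7 -2.9 5 0; 1 4.7 -2.9 6.5 0; 1 4.7 -2.9 6.5 0"

```text
clock: 1.9
eef_pos: [0.4867, -0.1141, 0.0767]
tool_rot: [0.999, -0.034, -0.003, -0.0]
ft_force: [-0.5, -0.2, -0.4]
grip_width: 0.0001
grasp_force: 0.0
```

Run:
```python
from h import *
im=snap('scene','s3.png'); cv2.imwrite('pics/s3c.png',cv2.resize(im[120:300,220:460,::-1],None,fx=3,fy=3))
o=bot.get_obs(); print(o['clock'],o['eef_pos'],o['tool_rot'],o['ft_force'],o['grip_width'])
```

```text
1.95 [ 0.48763879 -0.11452137  0.07803686] [ 9.99421755e-01 -3.39730110e-02 -1.38436108e-03 -2.72771062e-04] [ 0.12962231 -0.00791614 -0.09058064] 8.478937600013199e-06
```

View pics/s3c.png

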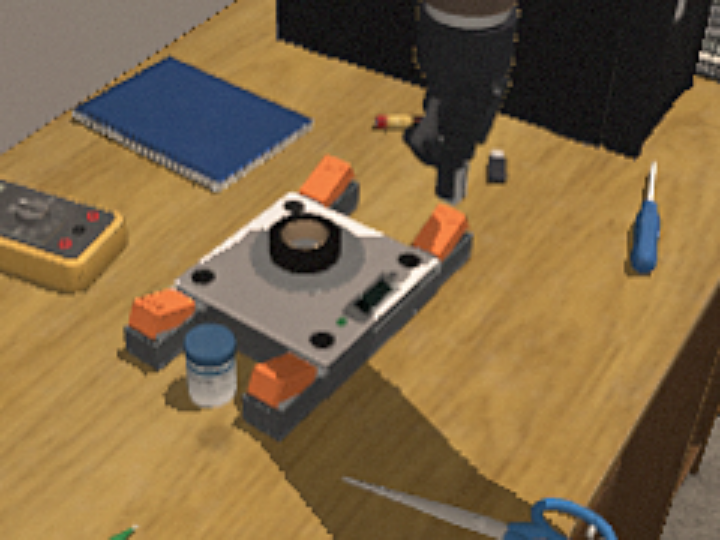

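The fingers are above the front right lever, at about (450,190) in the crop, and nothing has moved. I need 20 mm along x and -27 mm along y to reach the front right dot.

Request:
send_rows --motion "1 2 -2.7 0 0; 1 2 -2.7 1 0; 1 2 -2.7 2.5 0; 1 2 -2.7 3 0; 1 2 -2.7 3 0"

```text
clock: 2.45
eef_pos: [0.5097, -0.0895, 0.0488]
tool_rot: [0.999, -0.034, -0.001, -0.0]
ft_force: [0.2, -0.1, -0.1]
grip_width: 0.0001
grasp_force: 0.0
```

Request:
send_rows --motion "1 0 0 0.2 0; 1 0 0 0.4 0; 1 0 0 0.6 0; 1 0 0 0.7 0; 1 0 0 0.7 0"

```text
clock: 2.95
eef_pos: [0.5103, -0.0893, 0.0419]
tool_rot: [0.999, -0.034, -0.0, -0.0]
ft_force: [0.3, 0.5, 0.7]
grip_width: -0.0
grasp_force: 0.0
```

Position is right on the dot. I'll go down in small steps.

Request:
send_rows --motion "1 0 0 0.1 0; 1 0 0 0.2 0; 1 0 0 0.2 0; 1 0 0 0.2 0"

```text
clock: 3.35
eef_pos: [0.5104, -0.0893, 0.0399]
tool_rot: [0.999, -0.034, -0.0, -0.0]
ft_force: [0.3, -0.3, -0.3]
grip_width: 0.0001
grasp_force: 0.0
```

Request:
send_rows --motion "1 0 0 0.05 0; 1 0 0 0.1 0; 1 0 0 0.1 0"

```text
clock: 3.65
eef_pos: [0.5103, -0.0893, 0.0389]
tool_rot: [0.999, -0.034, -0.0, -0.0]
ft_force: [0.2, 0.2, -0.5]
grip_width: 0.0001
grasp_force: 0.0
```

Request:
send_rows --motion "1 0 0 0.05 0; 1 0 0 0.1 0; 1 0 0 0.1 0"

```text
clock: 3.95
eef_pos: [0.5103, -0.0893, 0.0379]
tool_rot: [0.999, -0.034, -0.0, -0.0]
ft_force: [0.7, -0.6, 0.5]
grip_width: -0.0001
grasp_force: 0.0
```

Request:
send_rows --motion "1 0 0 0.05 0; 1 0 0 0.1 0; 1 0 0 0.1 0"

```text
clock: 4.25
eef_pos: [0.5103, -0.0893, 0.0369]
tool_rot: [0.999, -0.034, -0.0, -0.0]
ft_force: [-0.5, -0.3, -0.0]
grip_width: -0.0004
grasp_force: 0.0
```

Request:
send_rows --motion "1 0 0 0.05 0; 1 0 0 0.1 0; 1 0 0 0.1 0"

```text
clock: 4.55
eef_pos: [0.5103, -0.0893, 0.0359]
tool_rot: [0.999, -0.034, -0.0, 0.0]
ft_force: [0.2, 1.0, -0.5]
grip_width: -0.0001
grasp_force: 0.0
```

Request:
send_rows --motion "1 0 0 0.05 0; 1 0 0 0.1 0; 1 0 0 0.1 0"

```text
clock: 4.85
eef_pos: [0.5103, -0.0893, 0.0349]
tool_rot: [0.999, -0.034, -0.0, -0.0]
ft_force: [0.3, 0.5, 0.1]
grip_width: 0.0001
grasp_force: 0.0
```

Run:
```python
from h import *
im=snap('scene','s4.png'); cv2.imwrite('pics/s4c.png',cv2.resize(im[150:270,260:420,::-1],None,fx=5,fy=5,interpolation=cv2.INTER_CUBIC))
o=bot.get_obs(); print(o['eef_pos'],o['ft_force'],o['ft_torque'],o['tau'],proj('scene',o['eef_pos']))
```

```text
[ 0.51036265 -0.08926292  0.03490516] [ 0.60540654 -0.2757906   0.99945515] [-0.00784699 -0.02851678  0.01814535] [-9.47591411e-05 -4.13642550e+01  2.09457868e+01 -3.16252546e-03
  1.94168492e-04 -1.14177702e-06] [354.57368711 207.74681022]
```

View pics/s4c.png

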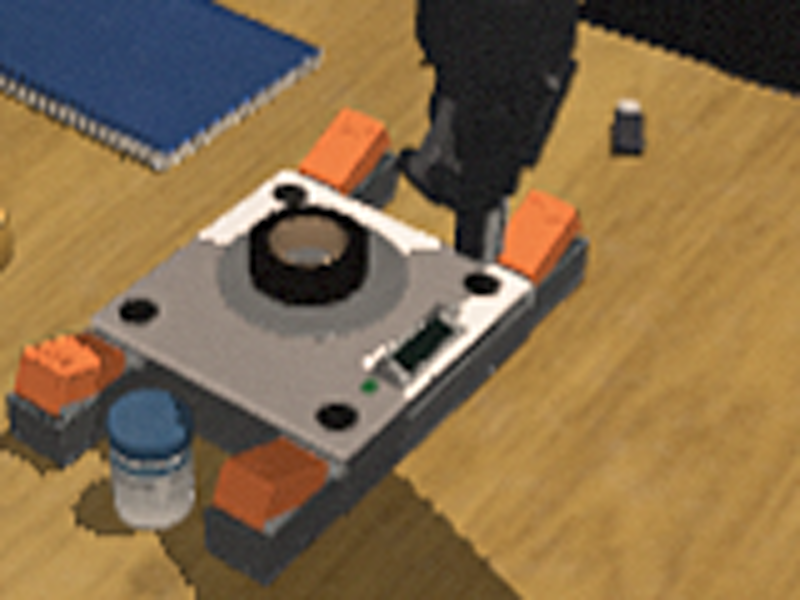

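Run:
```python
from h import *
for p in ([.4876,-.1145,.078],[.5104,-.0893,.0349]):
    for dz in (0,.013,.019): print(np.round(proj('scene',np.array(p)+[0,0,dz]),1),np.round(proj('top',np.array(p)+[0,0,dz]),1))
a=cv2.imread('pics/s3.png'); b=cv2.imread('pics/s4.png') 
t=snap('top','t4.png')[:,:,::-1]
x=cv2.resize(a[165:205,350:390],None,fx=9,fy=9,interpolation=cv2.INTER_NEAREST)
y=cv2.resize(b[180:220,335:375],None,fx=9,fy=9,interpolation=cv2.INTER_NEAREST)
z=cv2.resize(t[150:300,270:420],(360,360))
w=np.hstack([x,y,z])
cv2.imwrite('pics/cmp.png',cv2.resize(np.hstack([x,y]),None,fx=1,fy=1)) 
cv2.imwrite('pics/cmp.png',cv2.resize(w,(798,266),interpolation=cv2.INTER_AREA))
```

```text
[368.4 192.4] [363.4 221.2]
[368.9 188.3] [363.8 221.3]
[369.1 186.3] [364.  221.4]
[354.6 207.7] [353.3 212.3]
[354.9 203.8] [353.6 212.3]
[355. 202.] [353.7 212.4]
```

View pics/cmp.png

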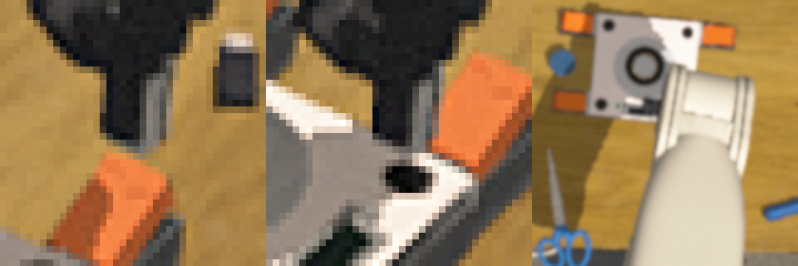

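The fingertips clearly hang above the dot: their end appears at about (355,202), where the reported TCP projects to (355,208). So the real tips are about 15–20 mm higher than reported. I'll keep going down, guarded by the force.

Request:
send_rows --motion "1 0 0 0.2 0; 1 0 0 0.4 0; 1 0 0 0.6 0; 1 0 0 0.6 0"

```text
clock: 5.35
eef_pos: [0.51, -0.0892, 0.0285]
tool_rot: [0.999, -0.034, -0.0, -0.0]
ft_force: [-0.9, 0.6, 0.2]
grip_width: -0.0002
grasp_force: 0.0
```

Request:
send_rows --motion "1 0 0 0.1 0; 1 0 0 0.2 0; 1 0 0 0.2 0"

```text
clock: 5.65
eef_pos: [0.5103, -0.0893, 0.0268]
tool_rot: [0.999, -0.034, -0.0, -0.0]
ft_force: [0.9, 0.1, 0.7]
grip_width: 0.0001
grasp_force: 0.0
```

Request:
send_rows --motion "1 0 0 0.1 0; 1 0 0 0.2 0; 1 0 0 0.2 0"

```text
clock: 5.95
eef_pos: [0.5103, -0.0893, 0.0248]
tool_rot: [0.999, -0.034, -0.0, 0.0]
ft_force: [0.9, -0.2, -0.7]
grip_width: 0.0004
grasp_force: 0.0
```

Request:
send_rows --motion "1 0 0 0.1 0; 1 0 0 0.2 0; 1 0 0 0.2 0"

```text
clock: 6.25
eef_pos: [0.5103, -0.0893, 0.0228]
tool_rot: [0.999, -0.034, -0.0, -0.0]
ft_force: [0.2, 0.1, 0.8]
grip_width: -0.0001
grasp_force: 0.0
```

Request:
send_rows --motion "1 0 0 0.05 0; 1 0 0 0.1 0; 1 0 0 0.1 0"

```text
clock: 6.55
eef_pos: [0.5104, -0.0893, 0.0219]
tool_rot: [0.999, -0.034, -0.0, -0.0]
ft_force: [0.8, -0.1, -0.2]
grip_width: -0.0001
grasp_force: 0.0
```

Request:
send_rows --motion "1 0 0 0.05 0; 1 0 0 0.1 0; 1 0 0 0.1 0"

```text
clock: 6.85
eef_pos: [0.5103, -0.0893, 0.0209]
tool_rot: [0.999, -0.034, -0.0, -0.0]
ft_force: [0.6, -0.1, -0.4]
grip_width: 0.0
grasp_force: 0.0
```

Request:
send_rows --motion "1 0 0 0.05 0; 1 0 0 0.1 0; 1 0 0 0.1 0"

```text
clock: 7.15
eef_pos: [0.5103, -0.0893, 0.0199]
tool_rot: [0.999, -0.034, -0.0, -0.0]
ft_force: [-0.4, -1.0, 0.1]
grip_width: 0.0
grasp_force: 0.0
```

Request:
send_rows --motion "1 0 0 0.05 0; 1 0 0 0.1 0; 1 0 0 0.1 0"

```text
clock: 7.45
eef_pos: [0.5103, -0.0893, 0.0189]
tool_rot: [0.999, -0.034, -0.0, -0.0]
ft_force: [-0.1, 0.1, -0.3]
grip_width: 0.0001
grasp_force: 0.0
```

Request:
send_rows --motion "1 0 0 0.05 0; 1 0 0 0.1 0; 1 0 0 0.1 0"

```text
clock: 7.75
eef_pos: [0.5103, -0.0893, 0.0179]
tool_rot: [0.999, -0.034, -0.0, -0.0]
ft_force: [0.0, -0.4, 1.4]
grip_width: 0.0002
grasp_force: 0.0
```

Request:
send_rows --motion "1 0 0 0.05 0; 1 0 0 0.1 0; 1 0 0 0.1 0"

```text
clock: 8.05
eef_pos: [0.5104, -0.0893, 0.0174]
tool_rot: [0.999, -0.034, 0.0, 0.0]
ft_force: [-1.3, -0.6, 4.6]
grip_width: -0.0
grasp_force: 2.2
```

Request:
send_rows --motion "1 0 0 0.05 0; 1 0 0 0.05 0"

```text
clock: 8.25
eef_pos: [0.5105, -0.0894, 0.0173]
tool_rot: [0.999, -0.034, 0.0, 0.0]
ft_force: [-2.5, -0.3, 6.9]
grip_width: 0.0
grasp_force: 3.7
```

Run:
```python
from h import *
b=snap('scene','s5.png')[:,:,::-1]
cv2.imwrite('pics/s5c.png',cv2.resize(b[170:230,325:405],None,fx=8,fy=8,interpolation=cv2.INTER_CUBIC))
for i in range(3):
    vision.camera('scene'); o=bot.get_obs(); print(o['eef_pos'],o['ft_force'])
```

```text
[ 0.5104541  -0.08938488  0.01725355] [-2.46777729 -0.3204541   7.73369748]
[ 0.51047503 -0.08938575  0.01727303] [-3.55510873  0.32654238  7.8828141 ]
[ 0.51050905 -0.08940487  0.01730292] [-2.04638075 -0.38418728  7.07525649]
```

View pics/s5c.png

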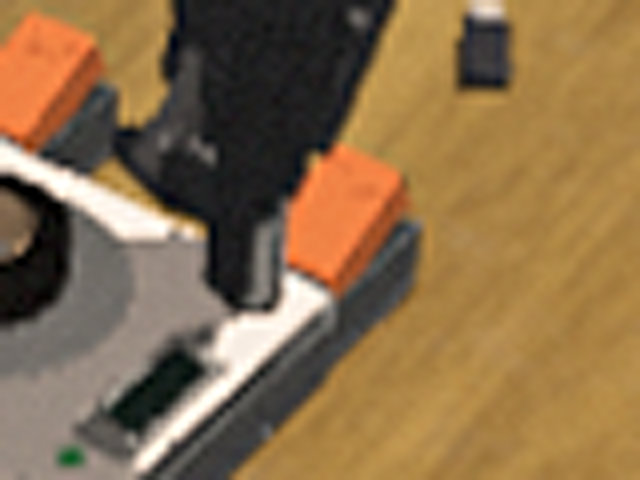

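The fingertip sits on the front right dot, and 7.7 N sank it by only about 0.5 mm, so that corner is sound. Contact comes at reported z ≈ 0.0178, an offset of 22 mm. I lift and go to the back right corner.

Request:
send_rows --motion "1 0 0 -4.5 0; 1 4 0 -4.5 0; 1 8 0 -4.5 0; 1 12 0 -4.5 0; 1 12.4 0 -4.5 0"

```text
clock: 8.95
eef_pos: [0.6385, -0.0979, 0.0605]
tool_rot: [0.999, -0.034, 0.002, 0.0]
ft_force: [-0.2, -0.4, -0.3]
grip_width: -0.0003
grasp_force: 0.0
```

Request:
send_rows --motion "1 0 0 1.5 0; 1 0 0 3 0; 1 0 0 4 0; 1 0 0 4.1 0; 1 0 0 4.1 0"

```text
clock: 9.45
eef_pos: [0.6336, -0.0977, 0.0203]
tool_rot: [0.999, -0.034, -0.0, -0.0]
ft_force: [-0.4, 0.7, 0.9]
grip_width: -0.0001
grasp_force: 0.0
```

Request:
send_rows --motion "1 0 0 0.1 0; 1 0 0 0.2 0; 1 0 0 0.25 0; 1 0 0 0.25 0"

```text
clock: 9.85
eef_pos: [0.6342, -0.0978, 0.0183]
tool_rot: [0.999, -0.034, 0.0, 0.0]
ft_force: [-0.1, -0.9, 0.7]
grip_width: -0.0001
grasp_force: 0.0
```

Request:
send_rows --motion "1 0 0 0.05 0; 1 0 0 0.1 0; 1 0 0 0.1 0; 1 0 0 0.1 0"

```text
clock: 10.25
eef_pos: [0.6344, -0.0978, 0.0175]
tool_rot: [0.999, -0.034, 0.0, 0.0]
ft_force: [-0.9, 0.2, 3.8]
grip_width: 0.0001
grasp_force: 1.9
```

Request:
send_rows --motion "1 0 0 0.05 0; 1 0 0 0.05 0; 1 0 0 0.05 0"

```text
clock: 10.55
eef_pos: [0.6344, -0.0978, 0.0173]
tool_rot: [0.999, -0.034, 0.0, 0.0]
ft_force: [-1.2, 1.4, 6.4]
grip_width: -0.0002
grasp_force: 3.0
```

The back right corner is sound too (6.4 N, no sinking). On to the back left.

Request:
send_rows --motion "1 0 0 -4.5 0; 1 0 -4 -4.5 0; 1 0 -8 -4.5 0; 1 0 -12 -4.5 0; 1 0 -12.4 -4.5 0"

```text
clock: 11.05
eef_pos: [0.6419, -0.0001, 0.0608]
tool_rot: [1.0, -0.006, -0.001, -0.012]
ft_force: [0.4, -0.3, 0.1]
grip_width: 0.0
grasp_force: 0.0
```

Request:
send_rows --motion "1 0 0 1.5 0; 1 0 0 3 0; 1 0 0 4 0; 1 0 0 4.3 0; 1 0 0 4.3 0"

```text
clock: 11.55
eef_pos: [0.6415, -0.0027, 0.0182]
tool_rot: [1.0, -0.008, -0.001, -0.012]
ft_force: [0.4, 0.6, 0.6]
grip_width: -0.0
grasp_force: 0.1
```

Request:
send_rows --motion "1 0 0 0.05 0; 1 0 0 0.1 0; 1 0 0 0.15 0; 1 0 0 0.15 0"

```text
clock: 11.95
eef_pos: [0.6424, -0.0024, 0.0176]
tool_rot: [1.0, -0.008, 0.0, -0.012]
ft_force: [-0.9, -1.0, 3.2]
grip_width: 0.0002
grasp_force: 1.7
```

Request:
send_rows --motion "1 0 0 0.05 0; 1 0 0 0.05 0; 1 0 0 0.05 0"

```text
clock: 12.25
eef_pos: [0.6425, -0.0024, 0.0175]
tool_rot: [1.0, -0.008, 0.0, -0.011]
ft_force: [-1.9, -2.3, 5.6]
grip_width: -0.0002
grasp_force: 2.9
```

The row limit left the tool 29 mm short of the dot in y and slightly turned. I'll lift, check the joints, and go over to the dot.

Request:
send_rows --motion "1 0 0 -2 0; 1 -0.2 -1.5 -2.5 0.02; 1 -0.2 -2.9 -2.5 0.05; 1 -0.2 -2.9 -2.5 0.05; 1 -0.2 -2.9 -2.5 0.05"

```text
clock: 12.75
eef_pos: [0.6393, 0.0016, 0.0412]
tool_rot: [1.0, -0.01, -0.002, -0.022]
ft_force: [-0.7, 0.7, -0.1]
grip_width: 0.0003
grasp_force: 0.0
```

Run:
```python
from h import *
o=bot.get_obs(); print(o['eef_pos'],o['tool_rot'],o['joint_pos'])
```

```text
[0.6392578  0.00155245 0.04118247] [ 0.99970811 -0.00958996 -0.00169614 -0.02210976] [-0.02006435  0.6267102   0.14999118  1.09793527  0.04418509  3.140628  ]
```

Joint 6 is at its limit (3.14). I'll unwind with a quarter turn, which aligns the tool's x with the scale's y.

Request:
send_rows --motion "1 0 0 -1 -0.15; 1 0 0 -1 -0.3; 1 0 0 -1 -0.45; 1 0 0 -1 -0.6; 1 0 0 -1 -0.75"

```text
clock: 13.25
eef_pos: [0.6394, 0.0012, 0.0512]
tool_rot: [0.933, 0.36, 0.007, -0.021]
ft_force: [0.7, 0.3, -0.6]
grip_width: 0.0002
grasp_force: 0.0
```

Request:
send_rows --motion "1 0 0 0 -0.15; 1 0 0 0 -0.3; 1 0 0 0 -0.45; 1 0 0 0 -0.6; 1 0 0 0 -0.75"

```text
clock: 13.75
eef_pos: [0.6394, 0.0012, 0.0511]
tool_rot: [0.736, 0.677, 0.014, -0.017]
ft_force: [-0.4, 0.3, -0.3]
grip_width: 0.0004
grasp_force: 0.0
```

```bash
cat > go.py <<'E'
from h import *
import sys
from scipy.spatial.transform import Rotation as R
o=bot.get_obs(); r=R.from_quat(o['tool_rot']); X=r.as_matrix()
print(o['clock'],o['eef_pos'],'axes',np.round(X.T,3).tolist(),'j',np.round(o['joint_pos'],3))
p=(.575,-.0315,-.068);c,s=np.cos(p[2]),np.sin(p[2])
for n,q in {'dotBL':(.062,.062),'dotFL':(-.062,.062),'tipFL':(-.062,.120),'tipBL':(.062,.120)}.items():
    w=np.array([p[0]+c*q[0]-s*q[1],p[1]+s*q[0]+c*q[1],.06-.022]); print(n,w.round(4),'cm',np.round(X.T@(w-o['eef_pos'])*100,2))
E
python3 go.py
```

```text
13.75 [0.63937246 0.00119672 0.05114401] axes [[0.084, 0.996, 0.044], [0.996, -0.083, -0.007], [-0.003, 0.044, -0.999]] j [-0.021  0.618  0.163  1.119  0.044  1.634]
dotBL [0.6411 0.0261 0.038 ] cm [ 2.44 -0.03  1.42]
dotFL [0.5174 0.0346 0.038 ] cm [  2.25 -12.43   1.5 ]
tipFL [0.5213 0.0924 0.038 ] cm [  8.04 -12.52   1.75]
tipBL [0.645 0.084 0.038] cm [ 8.23 -0.12  1.68]
```

The tool keeps a harmless 2.5° tilt. Now onto the back left dot.

Request:
send_rows --motion "1 2.4 0 0 0; 1 2.4 0 1.5 0; 1 2.4 0 2.8 0; 1 2.4 0 3.2 0; 1 2.4 0 3.2 0"

```text
clock: 14.25
eef_pos: [0.6407, 0.0261, 0.0195]
tool_rot: [0.738, 0.674, 0.013, -0.018]
ft_force: [0.1, -0.6, -0.3]
grip_width: 0.0001
grasp_force: 0.0
```

Request:
send_rows --motion "1 0 0 0.1 0; 1 0 0 0.2 0; 1 0 0 0.25 0; 1 0 0 0.25 0"

```text
clock: 14.65
eef_pos: [0.6423, 0.0264, 0.0191]
tool_rot: [0.738, 0.674, 0.015, -0.017]
ft_force: [0.2, -0.7, 0.4]
grip_width: -0.0
grasp_force: 0.0
```

Request:
send_rows --motion "1 0 0 0.05 0; 1 0 0 0.1 0; 1 0 0 0.1 0"

```text
clock: 14.95
eef_pos: [0.6423, 0.0265, 0.0181]
tool_rot: [0.738, 0.674, 0.015, -0.016]
ft_force: [0.5, 0.1, 1.0]
grip_width: 0.0002
grasp_force: 0.5
```

Request:
send_rows --motion "1 0 0 0.05 0; 1 0 0 0.1 0; 1 0 0 0.1 0"

```text
clock: 15.25
eef_pos: [0.6424, 0.0265, 0.0176]
tool_rot: [0.738, 0.674, 0.015, -0.016]
ft_force: [-0.7, -0.8, 5.2]
grip_width: 0.0001
grasp_force: 2.4
```

Request:
send_rows --motion "1 0 0 0.05 0; 1 0 0 0.05 0; 1 0 0 0.05 0"

```text
clock: 15.55
eef_pos: [0.6425, 0.0265, 0.0175]
tool_rot: [0.738, 0.674, 0.015, -0.016]
ft_force: [-1.0, -0.1, 6.1]
grip_width: -0.0001
grasp_force: 3.3
```

The back left corner is sound. Front left is next.

Request:
send_rows --motion "1 0 0 -4.5 0; 1 0 -4 -4.5 0; 1 0 -8 -4.5 0; 1 0 -12.4 -4.5 0; 1 0 -12.4 -4.5 0"

```text
clock: 16.05
eef_pos: [0.5077, 0.0359, 0.0591]
tool_rot: [0.738, 0.675, 0.009, -0.021]
ft_force: [-0.1, 0.1, -0.7]
grip_width: 0.0001
grasp_force: 0.0
```

```bash
python3 go.py
```

```text
16.05 [0.50769595 0.0359028  0.05910941] axes [[0.089, 0.995, 0.042], [0.996, -0.089, -0.019], [-0.016, 0.044, -0.999]] j [ 0.042  0.386 -0.207  0.992  0.044  1.702]
dotBL [0.6411 0.0261 0.038 ] cm [ 0.13 13.41  1.86]
dotFL [0.5174 0.0346 0.038 ] cm [-0.14  1.01  2.09]
tipFL [0.5213 0.0924 0.038 ] cm [5.66 0.89 2.34]
tipBL [0.645 0.084 0.038] cm [ 5.93 13.29  2.1 ]
```

Request:
send_rows --motion "1 0 0 0 0; 1 0 0 1.5 0; 1 0 0 3 0; 1 0 0 4 0; 1 0 0 4 0"

```text
clock: 16.55
eef_pos: [0.5187, 0.0375, 0.0206]
tool_rot: [0.738, 0.674, 0.014, -0.017]
ft_force: [0.0, -0.5, -0.2]
grip_width: -0.0001
grasp_force: 0.0
```

Request:
send_rows --motion "1 0 0 0.1 0; 1 0 0 0.2 0; 1 0 0 0.3 0; 1 0 0 0.3 0"

```text
clock: 16.95
eef_pos: [0.5189, 0.0377, 0.0193]
tool_rot: [0.738, 0.674, 0.015, -0.017]
ft_force: [-0.1, -0.7, -0.4]
grip_width: 0.0003
grasp_force: 0.0
```

Request:
send_rows --motion "1 0 0 0.05 0; 1 0 0 0.1 0; 1 0 0 0.1 0"

```text
clock: 17.25
eef_pos: [0.5186, 0.0377, 0.018]
tool_rot: [0.738, 0.674, 0.014, -0.017]
ft_force: [1.5, 0.2, 0.3]
grip_width: 0.0002
grasp_force: 0.1
```

Request:
send_rows --motion "1 0 0 0.05 0; 1 0 0 0.1 0; 1 0 0 0.1 0"

```text
clock: 17.55
eef_pos: [0.5186, 0.0378, 0.017]
tool_rot: [0.738, 0.674, 0.014, -0.017]
ft_force: [-0.1, -0.2, 1.4]
grip_width: 0.0001
grasp_force: 0.5
```

Request:
send_rows --motion "1 0 0 0.1 0; 1 0 0 0.15 0; 1 0 0 0.15 0"

```text
clock: 17.85
eef_pos: [0.5186, 0.0379, 0.0155]
tool_rot: [0.738, 0.675, 0.014, -0.017]
ft_force: [-0.6, -0.4, 1.8]
grip_width: 0.0002
grasp_force: 1.2
```

Request:
send_rows --motion "1 0 0 0.1 0; 1 0 0 0.15 0; 1 0 0 0.15 0"

```text
clock: 18.15
eef_pos: [0.5186, 0.0379, 0.0141]
tool_rot: [0.738, 0.675, 0.014, -0.017]
ft_force: [-0.6, 0.8, 3.9]
grip_width: 0.0004
grasp_force: 1.9
```

Front left gives by nearly 4 mm, so it is the rocking corner. I'll press slightly more to be sure, then lift off.

Request:
send_rows --motion "1 0 0 0.05 0; 1 0 0 0.05 0; 1 0 0 0.05 0"

```text
clock: 18.45
eef_pos: [0.5187, 0.0379, 0.0138]
tool_rot: [0.738, 0.674, 0.015, -0.017]
ft_force: [-1.2, 1.3, 5.4]
grip_width: -0.0003
grasp_force: 2.9
```

Request:
send_rows --motion "1 0 0 -3 0; 1 0 0 -5 0; 1 0 0 -6 0; 1 0 0 -6 0; 1 0 0 -6 0"

```text
clock: 18.95
eef_pos: [0.5181, 0.0352, 0.0725]
tool_rot: [0.738, 0.674, 0.014, -0.017]
ft_force: [0.8, 0.3, -0.5]
grip_width: 0.0
grasp_force: 0.0
```

```bash
python3 go.py
```

```text
18.95 [0.51805805 0.03517596 0.07251633] axes [[0.09, 0.995, 0.044], [0.996, -0.09, -0.006], [-0.003, 0.044, -0.999]] j [ 0.04   0.379 -0.177  1.016  0.044  1.701]
dotBL [0.6411 0.0261 0.038 ] cm [ 0.06 12.35  3.38]
dotFL [0.5174 0.0346 0.038 ] cm [-0.22 -0.04  3.45]
tipFL [0.5213 0.0924 0.038 ] cm [ 5.58 -0.17  3.7 ]
tipBL [0.645 0.084 0.038] cm [ 5.85 12.23  3.63]
```

The tool is over the front left dot. The lever tip is 5.7 cm away along tool x.

Request:
send_rows --motion "1 3 -0.1 0 0; 1 5.7 -0.1 0 0; 1 5.7 -0.1 1.5 0; 1 5.7 -0.1 3 0; 1 5.7 -0.1 3 0"

```text
clock: 19.45
eef_pos: [0.5195, 0.0933, 0.0424]
tool_rot: [0.738, 0.675, 0.011, -0.019]
ft_force: [-1.1, 0.6, -1.0]
grip_width: 0.0001
grasp_force: 0.0
```

Request:
send_rows --motion "1 0 0 0.2 0; 1 0 0 0.4 0; 1 0 0 0.6 0; 1 0 0 0.7 0; 1 0 0 0.7 0"

```text
clock: 19.95
eef_pos: [0.5228, 0.0936, 0.0391]
tool_rot: [0.738, 0.674, 0.015, -0.017]
ft_force: [0.5, 0.2, 0.4]
grip_width: -0.0003
grasp_force: 0.0
```

Request:
send_rows --motion "1 0 0 0.1 0; 1 0 0 0.2 0; 1 0 0 0.3 0; 1 0 0 0.4 0; 1 0 0 0.5 0"

```text
clock: 20.45
eef_pos: [0.5227, 0.0939, 0.0338]
tool_rot: [0.738, 0.675, 0.014, -0.017]
ft_force: [0.3, -0.4, 2.5]
grip_width: -0.0002
grasp_force: 1.3
```

Request:
send_rows --motion "1 0 0 0.1 0; 1 0 0 0.2 0; 1 0 0 0.3 0; 1 0 0 0.3 0"

```text
clock: 20.85
eef_pos: [0.5229, 0.0949, 0.0313]
tool_rot: [0.738, 0.675, 0.015, -0.017]
ft_force: [-1.3, 2.5, 3.8]
grip_width: -0.0
grasp_force: 2.1
```

Request:
send_rows --motion "1 0 0 0.1 0; 1 0 0 0.2 0; 1 0 0 0.3 0; 1 0 0 0.3 0"

```text
clock: 21.25
eef_pos: [0.5231, 0.094, 0.0279]
tool_rot: [0.738, 0.674, 0.015, -0.016]
ft_force: [0.5, 1.6, 3.5]
grip_width: 0.0001
grasp_force: 1.3
```

It yields at about 4 N, as it should. I'll carry on until it is flat.

Request:
send_rows --motion "1 0 0 0.1 0; 1 0 0 0.2 0; 1 0 0 0.3 0; 1 0 0 0.4 0; 1 0 0 0.5 0"

```text
clock: 21.75
eef_pos: [0.5229, 0.0945, 0.0229]
tool_rot: [0.738, 0.674, 0.015, -0.017]
ft_force: [0.7, 2.1, 4.8]
grip_width: 0.0001
grasp_force: 1.8
```

Request:
send_rows --motion "1 0 0 0.1 0; 1 0 0 0.2 0; 1 0 0 0.3 0; 1 0 0 0.4 0; 1 0 0 0.5 0"

```text
clock: 22.25
eef_pos: [0.5227, 0.0947, 0.0179]
tool_rot: [0.738, 0.675, 0.014, -0.017]
ft_force: [1.0, 4.0, 3.2]
grip_width: 0.0004
grasp_force: 1.9
```

Request:
send_rows --motion "1 0 0 0.1 0; 1 0 0 0.2 0; 1 0 0 0.2 0"

```text
clock: 22.55
eef_pos: [0.5225, 0.0946, 0.0158]
tool_rot: [0.738, 0.675, 0.014, -0.017]
ft_force: [0.6, 1.4, 3.3]
grip_width: -0.0001
grasp_force: 1.6
```

Request:
send_rows --motion "1 0 0 0.1 0; 1 0 0 0.2 0; 1 0 0 0.2 0; 1 0 0 0.2 0"

```text
clock: 22.95
eef_pos: [0.5226, 0.0947, 0.0142]
tool_rot: [0.738, 0.674, 0.014, -0.017]
ft_force: [-0.7, 2.4, 5.7]
grip_width: -0.0003
grasp_force: 2.9
```

Request:
send_rows --motion "1 0 0 0.05 0; 1 0 0 0.1 0; 1 0 0 0.1 0; 1 0 0 0.1 0"

```text
clock: 23.35
eef_pos: [0.5227, 0.0948, 0.014]
tool_rot: [0.738, 0.674, 0.015, -0.017]
ft_force: [-2.1, 1.7, 10.7]
grip_width: -0.0002
grasp_force: 5.5
```

The lever has stopped hard at reported z 0.014, which is the 36 mm flat height. I retreat upward and look.

Request:
send_rows --motion "1 0 0 -2 0; 1 0 0 -5 0; 1 0 0 -9 0; 1 0 0 -13 0; 1 0 0 -15 0"

```text
clock: 23.85
eef_pos: [0.5232, 0.0871, 0.1653]
tool_rot: [0.738, 0.674, 0.014, -0.015]
ft_force: [-0.1, 0.1, 1.0]
grip_width: 0.0
grasp_force: 0.0
```

Request:
send_rows --motion "1 0 -4 0 0; 1 0 -8 0 0; 1 0 -12 0 0; 1 0 -12 0 0; 1 0 -12 0 0"

```text
clock: 24.35
eef_pos: [0.4021, 0.0982, 0.1628]
tool_rot: [0.738, 0.675, 0.013, -0.017]
ft_force: [0.9, -1.2, 0.8]
grip_width: 0.0001
grasp_force: 0.0
```

Run:
```python
from h import *
b=snap('scene','s6.png')[:,:,::-1]
cv2.imwrite('pics/s6c.png',cv2.resize(b[150:280,250:410],None,fx=4.5,fy=4.5,interpolation=cv2.INTER_CUBIC))
o=bot.get_obs(); print(o['clock'],o['eef_pos'],o['ft_force'],np.abs(o['joint_vel']).max())
```

```text
24.4 [0.40345291 0.0984305  0.16315676] [-0.64439018 -0.3915354   0.87767091] 0.03675319871187338
```

View pics/s6c.png

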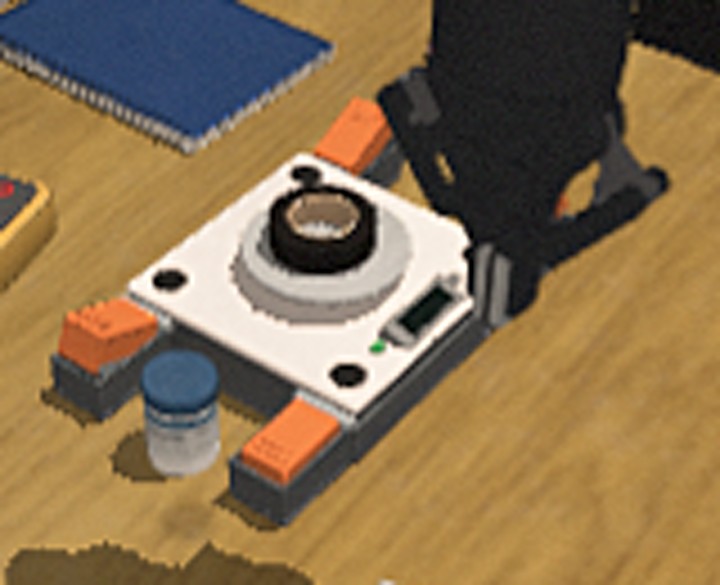

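The front left lever at (290,440) lies flat. The visible levers are up, the can and the tape roll are in place, and the arm is clear.

```bash
python3 -c "
from h import *
print(workorder.job_done())"
```

```text
the job is handed in; nothing more can be done
None
```

The front left corner was the one that rocked (it sank about 4 mm at 4–5 N). I pressed its shim lever flat and left it down, never touched the other three levers, and handed the job in; no verdict came back.

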